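# Slide a freshly glued tray up onto the assembly board and home into its square corner

## Robot

A 6-joint arm with a two-finger parallel gripper is mounted at the origin on the work surface. World frame = base frame: x ahead of the robot, y to its left, z up, the work surface at z = 0. Lengths are in m, angles in rad, forces in N, time in s.
With the tool pointing down it reaches from about 0.35 to 0.85 m from the base axis. Payload 8.1 kg.
Tool frame: the origin (TCP) lies between the finger pads; the fingertips stand 11 mm ahead of it and the grasp point (between the pads) lies 8 mm behind it (robot.tips_ahead is the distance from the TCP to the fingertips, in m); z points along the fingers, y is the line along which they close (so a half turn about z gives the same grasp; the last joint's range is limited). The gripper opens to 93 mm and grips with 3 to 60 N. Pads are 15 mm wide; open, the fingers measure 128 mm over their backs; the gripper's body (75 mm by 188 mm) begins 65 mm behind the grasp point.
Start: joints at [1.085, 0.13, 1.488, -0, 1.523, -0.085], TCP at [0.234, 0.552, 0.23] pointing down, gripper open.
Joint ranges: [-2.96, 2.96], [-0.89, 2.26], [0.02, 2.5], [-1.34, 4.48], [0, 2.73], [-2.66, 2.66]. Speed limits (rad/s): [2.39, 2.39, 2.79, 3.14, 3.14, 3.14].

## Interface

Orientations are given as a rotation vector (axis times angle).
In Python, from plant import robot gives the robot as it stands. The module is installed in compiled form; this text tells all that it offers.
- The arm moves only by the tool move_arm, never from a script. Its argument "deltas" is one flat list of numbers, 7 for each row, row after row: the shift along the tool's x, y, z in m, then the turn, a rotation vector about the tool's x, y, z in rad, then the opening, from 0 (shut) to 1 (fully open). A call has 1 to 12 rows; each row is the pose to reach, as a shift and turn from the pose commanded when the call began, along the tool's axes at that moment; what a row does not reach only later rows make up. A row lasts 1/8 s, in which the tool goes at most 62.5 mm and 10.7 degrees, less where a joint would pass 70% of its speed; a pose out of reach is approached as far as the arm can. A call with a gripper value outside its range is refused whole. The fingers move at their own pace and stop on an object; "squeeze" is the grip in N (left out, the last holds). Time passes only in rows, so rows that repeat a pose let the fingers close. It gives the time, the measured TCP pose, the force, the opening and the grip force at its end, in the units of the state.
- robot.read_state(): the state, without advancing time (a new reading comes with each control period).
- robot.read_camera(name): name is "scene" or "top" or "wrist"; returns (picture, depth): 480x640x3 uint8, red, green, blue; 480x640 float32, m along the optical axis (not along the pixel's ray), 0 where there is no reading.
- robot.camera_model(name): a dict with "K" (3x3 intrinsics, pixels), "R" (3x3) and "t" (3): a world point X has camera coordinates R X + t; the wrist camera has in their place "tool_from_camera" (4x4, takes a point from camera to tool coordinates, whose origin is the TCP and whose axes are the flange's). Camera axes: x right, y down, z forward; pixel columns grow to the right and rows downward; lengths in m; the calibration is good to about 2 mm. The wrist camera is an equidistant fisheye: a pixel r from the principal point sees the ray r / f radians off the axis. A picture is of the moment at which its call begins: read the wrist's pose just before it. camera_model takes no time and is no camera call.
- robot.close_job(): hands the job in; it is judged then, once.
Trained networks look in the newest picture that a camera, given by its name, has taken for a name from the list of things; names that differ only in an ending like _2 or _b are one class to them, and where a whole thing is asked for, a point or a joint stands for the part that bears it (a point fixed in the world has none). Each returns a list of dicts, best first, with "confidence" (0 to 1); they miss things now and then, are a little off and sometimes report something else, mostly with a low value. They report only what shows in the picture. A call takes as long as a camera call.
- robot.recognise(camera, label): "uv" ([column, row] in pixels, amid what is visible of it).
The state is a dict: "t": time; "q": joint angles; "dq": joint speeds; "joint_torque": joint torques, N m; "tool_pos": TCP position; "orientation": TCP orientation; "force": force on the tool from outside, world axes, zero at the start; "wrist_torque": the same for the moment, N m; "opening": finger opening in m; "gripper_force": force on a finger pad.
Only numpy, scipy, OpenCV 4.12 (cv2) and the standard library are available. Lean on these libraries where they do the work, as an engineer would, in place of code of your own. Each camera call takes 0.05 s, during which the arm holds its last target. There are 200 camera calls.

## Task

The plywood tray has just been glued, so do not pick it up and carry it: lift only its front end over the edge of the white assembly board, slide it up onto the board and push it gently into the square corner, until its front end is pressed on the back stop with about 5 to 10 N for a moment and its long side lies flush along the side stop, flat on the board, where it will set square. Keep it nearly level, do not ram it against the board's edge (20 N at most) or press harder than 14 N on the stops, as the joints are still wet, and keep the jar that weighs down its base standing in it. Leave the clamp, the sander and the box of screws alone.

Things in the scene. Friction and masses are not known exactly. Their poses are not given: they have to be found in the camera images.
- tray: Open plywood tray, loose, 220 mm long (x), 150 wide (y), 50 high, walls 9 mm, base 6 mm thick, 0.3 to 0.38 kg. Origin: centre of its underside; +x to its front end (nose), which is to meet the back stop; y to its left. Starts on the bench (z = 0), nose 15 to 65 mm short of the board, turned up to 7 degrees. The nose wall can be pinched from above; inside it is 44 mm deep.
- nose_stop_corner (a point): Bottom corner of the tray at its nose, on the side of the side stop (tray frame: +110, -75, 0 mm).
- nose_free_corner (a point): Bottom corner of the tray at its nose, on the other side (tray frame: +110, +75, 0 mm).
- tail_stop_corner (a point): Bottom corner of the tray at its tail, on the side of the side stop (tray frame: -110, -75, 0 mm).
- board: White assembly board, 360 mm (its x) by 320 mm (its y), 12 mm thick, fixed flat on the bench. Origin: centre of its underside, at bench height. +x is the direction in which the tray is slid (away from the tray's start); the near edge, a square 12 mm step up from the bench, lies at x = -180 mm. Two wooden stop battens stand on it, making a square corner.
- edge: Hardwood lipping along the near edge of the board, 10 mm wide, 12 mm high, 320 mm long, flush with the board: the step that the tray must climb. Origin: bench height, middle of the lipping's outer face; axes as the board.
- back_stop: Batten across the far end of the board, 22 mm thick, 270 mm long, 26 mm high above the board, fixed. Origin: on the board's top surface, at the middle of the batten's face that meets the tray; the face looks to the board's -x and lies at board x = +155 mm, spanning board y = -115 to +155 mm.
- side_stop: Batten along one long side of the board (the side away from the robot), 22 mm thick, 270 mm long, 26 mm high above the board, fixed. Origin: on the board's top surface, at the middle of the batten's face that meets the tray; the face looks to the board's +y and lies at board y = -138 mm, spanning board x = -120 to +150 mm.
- jar: Closed amber glass jar of screws, 54 mm across, 75 mm high, 0.18 to 0.42 kg, standing loose in the tray on its base somewhat behind the middle. Origin: centre of its underside.
- clamp: F-clamp lying on the bench beyond the board, about 300 mm long. A bystander.
- sander: Round orbital sander standing on the bench beside the far end of the board, 125 mm across, 137 mm high. A bystander.
- screwbox: Open cardboard box of screws, 100 by 140 mm, 75 mm high, on the bench past the far end of the board. A bystander.

How it is judged:
On the way, in this order (a step that is already met when the one before it is completed fails the run):
1. the tray bridges the step: its nose is over the board while its tail is still on the bench (x of each of nose_stop_corner, nose_free_corner in the frame of board above -0.16 m and z of tail_stop_corner in the frame of board below 0.008 m), for 0.2 s.
2. the tray, flat on the board, is pressed home on the back stop with at least 4 N (contact force between tray and back_stop above 4 N and z of each of nose_stop_corner, nose_free_corner, tail_stop_corner in the frame of board below 0.0145 m), for 0.2 s.
At the end, for the whole second after the job is handed in: Tray flat on the board (its corners within 2.5 mm of the board's top), both nose corners within 2.5 mm of the back stop's face, both corners of its long side within 2.5 mm of the side stop's face, the jar standing upright in it, all at rest (x of each of nose_stop_corner, nose_free_corner in the frame of back_stop above -0.0025 m and y of each of nose_stop_corner, tail_stop_corner in the frame of side_stop below 0.0025 m and z of nose_stop_corner in the frame of board between 0.01 and 0.0145 m and z of nose_free_corner in the frame of board between 0.01 and 0.0145 m and z of tail_stop_corner in the frame of board between 0.01 and 0.0145 m and angle between jar's own z axis and vertical below 0.1 rad and z of jar in the frame of tray below 0.01 m and linear speed of tray below 0.01 m/s and linear speed of jar below 0.02 m/s); the robot touches nothing.
It fails at once if the tray pressed against the back stop or the side stop with more than 14 N (contact force between tray and back_stop above 14 N or contact force between tray and side_stop above 14 N).
It fails at once if the tray shoved against the board's near edge with more than 20 N (contact force between tray and edge above 20 N).
It fails at once if the tray lifted clear: both ends more than 10 mm above the board, or the tail more than 12 mm off the bench before the nose is 50 mm onto the board (z of each of nose_stop_corner, nose_free_corner, tail_stop_corner in the frame of board above 0.022 m or (z of tail_stop_corner in the frame of board above 0.012 m and x of nose_stop_corner in the frame of board below -0.13 m)).
It fails at once if the tray tilted more than 15 degrees, or the jar toppled (angle between tray's own z axis and vertical above 0.26 rad or angle between jar's own z axis and vertical above 0.4 rad).
It fails at once if a bystander pushed more than 15 mm (distance of any of clamp, sander, screwbox from where it was at the start of the episode above 0.015 m).
It also fails if it takes over 72 s, if anything falls off the work surface, if the arm or the gripper's body presses on something with over 40 N, if the wrist force passes 120 N, or if a joint passes its speed limit or range.

## Working session

There is one attempt and no reset: what is moved stays moved. The work goes in short steps, Python scripts to look and compute and a tool call to move; the robot and the scene stay as the last step left them, time stands still between calls to the robot, and variables do not carry over. Pictures are saved under pics/ and viewed, at most 10 in all, crops included, and the job is handed in when it is done.

Besides the shell and the picture viewer there is one more tool, called after "Emit:" by a JSON object that holds its "name" and its "arguments", one argument or row to a line. move_arm: Moves the arm, as the interface text tells. Its arguments: {"type":"object","properties":{"deltas":{"type":"array","items":{"type":"number"}},"squeeze":{"type":"number"}},"required":["deltas"]}

```bash
mkdir -p pics
cat > h.py <<'E'
import numpy as np, cv2
from scipy.spatial.transform import Rotation as Rn
from plant import robot
np.set_printoptions(precision=4,suppress=True)
def grab(n,f=None):
    im,d=robot.read_camera(n)
    if f: cv2.imwrite('pics/'+f,im[:,:,::-1])
    return im,d
def world(n,d):
    m=robot.camera_model(n);K,R,t=[np.array(m[k]) for k in('K','R','t')]
    v,u=np.mgrid[:480,:640]
    c=np.stack([(u-K[0,2])/K[0,0]*d,(v-K[1,2])/K[1,1]*d,d],-1)
    return (c-t)@R
E
python3 - <<'E'
from h import *
s=robot.read_state();print(s['t'],s['tool_pos'],s['orientation'],Rn.from_rotvec(s['orientation']).as_matrix(),s['force'],s['opening'])
im,d=grab('top','top.png');np.save('top.npy',d);P=world('top',d)
for l in ['tray','board','edge','back_stop','side_stop','jar','clamp','sander','screwbox']:
    r=robot.recognise('top',l)[:2]
    for x in r:
        u,v=np.round(x['uv']).astype(int);print(l,x['confidence'],u,v,P[v,u])
E
```

```text
0.0 [0.2338 0.552  0.2286] [-0.6253 -3.0782  0.0027] [[-0.9208  0.3901 -0.0008]
 [ 0.3901  0.9208 -0.0016]
 [ 0.0001 -0.0018 -1.    ]] [ 0.1544 -0.174   0.7235] 0.09299651248058274
tray 0.89 445 274 [ 0.4877 -0.3086  0.0043]
tray 0.7 316 203 [0.6719 0.0435 0.0408]
board 0.59 325 259 [0.5231 0.0173 0.0137]
edge 0.82 391 257 [ 0.5318 -0.1634 -0.0035]
back_stop 0.69 264 270 [0.4908 0.1794 0.0342]
side_stop 0.74 317 202 [0.6752 0.0409 0.0372]
jar 0.61 463 264 [ 0.5141 -0.3363  0.0783]
clamp 0.86 308 137 [0.8574 0.069  0.0227]
sander 0.82 158 278 [0.4671 0.428  0.1295]
sander 0.17 323 260 [0.5203 0.0227 0.0161]
screwbox 0.88 194 182 [0.726  0.3759 0.0341]
```

View pics/top.png

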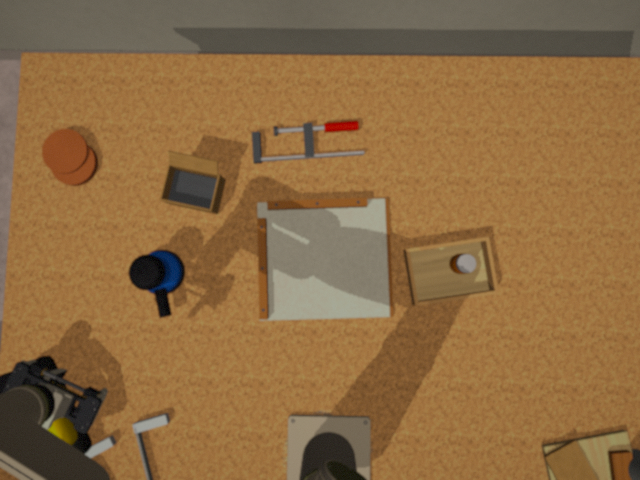

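The top view shows the board centred near (325,260), with the back stop at its left (column 264) and the side stop at its top (row 203). The tray is right of the near edge, centred near (449,271), with the jar at (463,264).

```bash
cat > fit.py <<'E'
from h import *
def rect(p):
    c,wh,a=cv2.minAreaRect(p[:,:2].astype(np.float32)*1000)
    return np.array(c)/1000,wh,a,cv2.boxPoints((c,wh,a))/1000
if __name__=='__main__':
    im=cv2.imread('pics/top.png').astype(int);d=np.load('top.npy');P=world('top',d)
    m=robot.camera_model('top');K,R,t=[np.array(m[k]) for k in('K','R','t')]
    print('cam',-R.T@t,K[0,0])
    def plane(z):
        v,u=np.mgrid[:480,:640];r=np.stack([(u-K[0,2])/K[0,0],(v-K[1,2])/K[1,1],np.ones_like(u,float)],-1)@R
        o=-R.T@t;return o+r*((z-o[2])/r[...,2])[...,None]
    sat=im.max(2)-im.min(2)
    w=((sat<40)&(im.max(2)>70)).astype(np.uint8);w[:190]=0;w[335:]=0;w[:,:250]=0;w[:,400:]=0
    n,l,st,_=cv2.connectedComponentsWithStats(w);k=1+st[1:,4].argmax()
    B=plane(.012)
    print('board white',st[k],*rect(B[l==k]))
    # near edge line: per row last white col
    M=l==k
    rows=np.arange(215,310);e=np.array([B[v,np.where(M[v])[0].max()] for v in rows]);f=np.polyfit(e[:,0],e[:,1],1);print('near edge y=',f, np.std(e[:,1]-np.polyval(f,e[:,0])))
    e=np.array([B[v,np.where(M[v])[0].min()] for v in rows]);f=np.polyfit(e[:,0],e[:,1],1);print('back face y=',f)
    cols=np.arange(280,360);e=np.array([B[np.where(M[:,u])[0].min(),u] for u in cols]);f=np.polyfit(e[:,1],e[:,0],1);print('side face x=',f)
    e=np.array([B[np.where(M[:,u])[0].max(),u] for u in cols]);f=np.polyfit(e[:,1],e[:,0],1);print('robot-side edge x=',f)
    reg=(P[...,0]>.36)&(P[...,0]<.64)&(P[...,1]<-.18)&(P[...,1]>-.48)
    T=reg&(P[...,2]>.03)&(P[...,2]<.065)
    print('tray',T.sum(),*rect(P[T]))
    J=reg&(P[...,2]>.07);print('jar',J.sum(),P[J].mean(0))
    print('bench z',np.median(P[330:400,200:280,2]),'board z',np.median(P[230:300,290:370,2]))
E
python3 fit.py
```

```text
cam [0.4912 0.0085 1.2834] 467.92119536858604
board white [  258   199   132   121 13545] [0.5233 0.0228] (318.643310546875, 348.00762939453125) 2.8040339946746826 [[ 0.3557  0.1888]
 [ 0.3727 -0.1588]
 [ 0.691  -0.1432]
 [ 0.6739  0.2044]]
near edge y= [ 0.0438 -0.1721] 0.0008958685424924575
back face y= [0.0677 0.1405]
side face x= [-0.0418  0.6627]
robot-side edge x= [-0.0472  0.3666]
tray 1296 [ 0.4957 -0.3147] (150.42320251464844, 222.37094116210938) 9.389239311218262 [[ 0.4033 -0.2173]
 [ 0.4396 -0.4367]
 [ 0.588  -0.4122]
 [ 0.5518 -0.1928]]
jar 296 [ 0.5158 -0.3419  0.0806]
bench z 0.0003091744056302964 board z 0.012200168907946254
```

```bash
cat >> h.py <<'E'
def pose(yaw,pitch=0):
    "tool y at world angle yaw (deg), z down; pitch(deg)>0: nose up, about the tray's y"
    a=np.radians(yaw);y=np.array([np.cos(a),np.sin(a),0]);z=np.array([0,0,-1.]);x=np.cross(y,z)
    M=np.stack([x,y,z],1)
    left=np.array([-np.sin(a),np.cos(a),0])
    return Rn.from_rotvec(-np.radians(pitch)*left).as_matrix()@M
def go(p,yaw,pitch=0):
    s=robot.read_state();R=Rn.from_rotvec(s['orientation']).as_matrix()
    print('t',s['t'],'F',s['force'],'shift',R.T@(np.array(p)-s['tool_pos']),'turn',Rn.from_matrix(R.T@pose(yaw,pitch)).as_rotvec(),'pos',s['tool_pos'])
E
python3 -c "
from h import *
go([.4785,-.2106,.18],99.4)"
```

```text
t 0.5 F [0.2083 0.7297 0.2959] shift [-0.5228 -0.6072  0.0496] turn [-0.0001 -0.0001 -0.5649] pos [0.2341 0.5524 0.2296]
```

Emit:
{"name": "move_arm", "arguments": {
  "deltas": [-0.261,-0.304,0.02,0,0,-0.28,1,-0.261,-0.304,0.02,0,0,-0.28,1,-0.261,-0.304,0.02,0,0,-0.28,1,-0.261,-0.304,0.02,0,0,-0.28,1,-0.261,-0.304,0.02,0,0,-0.28,1,-0.261,-0.304,0.02,0,0,-0.28,1,-0.523,-0.607,0.05,0,0,-0.565,1,-0.523,-0.607,0.05,0,0,-0.565,1,-0.523,-0.607,0.05,0,0,-0.565,1,-0.523,-0.607,0.05,0,0,-0.565,1,-0.523,-0.607,0.05,0,0,-0.565,1,-0.523,-0.607,0.05,0,0,-0.565,1]
}}

```text
t: 2.0
tool_pos: [0.4581, -0.1463, 0.1851]
orientation: [-0.257, 3.13, -0.001]
force: [1.9, 0.7, -0.1]
opening: 0.0931
gripper_force: 0.0
```

```bash
python3 -c "
from h import *
go([.4785,-.2106,.12],99.4)"
```

```text
t 2.0 F [ 1.9493  0.712  -0.0738] shift [-0.0096 -0.0667  0.0651] turn [-0.0005  0.0012 -0.0003] pos [ 0.4581 -0.1463  0.1851]
```

Emit:
{"name": "move_arm", "arguments": {
  "deltas": [-0.01,-0.067,0.055,0,0.001,0,1,-0.01,-0.067,0.055,0,0.001,0,1,-0.01,-0.067,0.055,0,0.001,0,1,-0.01,-0.067,0.055,0,0.001,0,1]
}}

```text
t: 2.5
tool_pos: [0.4787, -0.208, 0.1306]
orientation: [0.258, -3.131, 0.0]
force: [-0.3, -0.1, 0.1]
opening: 0.0927
gripper_force: 0.0
```

```bash
cat > look.py <<'E'
from h import *
import sys
s=robot.read_state();im,d=grab('wrist',sys.argv[1]);m=robot.camera_model('wrist')
K=np.array(m['K']);T=np.array(m['tool_from_camera']);R=Rn.from_rotvec(s['orientation']).as_matrix()
v,u=np.mgrid[:480,:640];x=(u-K[0,2])/K[0,0];y=(v-K[1,2])/K[1,1];r=np.hypot(x,y)
k=np.where(r>1e-6,np.tan(np.minimum(r,1.4))/np.maximum(r,1e-6),1)
C=np.stack([x*k*d,y*k*d,d],-1);P=(C@T[:3,:3].T+T[:3,3])@R.T+s['tool_pos']
P[(d<=0)|(r>1.35)]=np.nan
np.save('wP.npy',P)
E
cat > t.py <<'E'
from h import *
from fit import rect
P=np.load('wP.npy')
a=np.radians(99.4);c=np.array([.4957,-.3147]);e=np.array([np.cos(a),np.sin(a)]);l=np.array([-e[1],e[0]])
q=(P[...,:2]-c);X=q@e;Y=q@l
m=(np.abs(X-.105)<.03)&(np.abs(Y)<.06)&(P[...,2]>.044)&(P[...,2]<.056)
print(m.sum());x=X[m];y=Y[m];print('rim x pct',np.percentile(x,[2,25,50,75,98]),'z',np.median(P[m][:,2]),'slope',np.polyfit(y,x,1))
E
python3 look.py w1.png; python3 t.py; python3 -c "
from h import *
go([.4785,-.2106,.043],99.4)"
```

```text
2309
rim x pct [0.1001 0.1023 0.1046 0.1068 0.1088] z 0.05031618255757615 slope [-0.0015  0.1046]
t 2.55 F [ 0.2065  0.5318 -0.5684] shift [ 0.0009 -0.0025  0.0879] turn [-0.0007  0.0003  0.0009] pos [ 0.4789 -0.2079  0.1309]
```

View pics/w1.png

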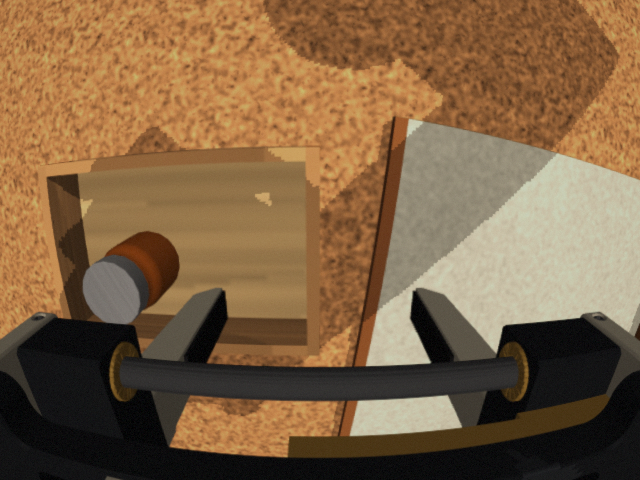

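The wrist view shows the nose wall's rim (column 312) between the open fingers, with the lipping at column 370–400. The measured rim centre is within 1 mm of plan.

Emit:
{"name": "move_arm", "arguments": {
  "deltas": [0,-0.003,0.05,0,0,0,1,0,-0.003,0.075,0,0,0,1,0,-0.003,0.088,0,0,0,1,0,-0.003,0.088,0,0,0,0.5,0,-0.003,0.088,0,0,0,0.05,0,-0.003,0.088,0,0,0,0.05,0,-0.003,0.088,0,0,0,0,0,-0.003,0.088,0,0,0,0,0,-0.003,0.088,0,0,0,0],
  "squeeze": 20
}}

```text
t: 3.68
tool_pos: [0.4788, -0.2115, 0.0418]
orientation: [0.257, -3.13, 0.0]
force: [-0.2, -0.3, -1.4]
opening: 0.038
gripper_force: 0.0
```

```bash
python3 -c "
from h import *
s=robot.read_state();p=s['tool_pos'];print(p,s['opening'],s['gripper_force'])
e=np.array([np.cos(np.radians(99.4)),np.sin(np.radians(99.4)),0])
go(p-.0046*e+[0,0,.0186],99.4,5)"
```

```text
[ 0.4788 -0.2115  0.0418] 0.037973091429115695 0.0
t 3.675 F [-0.2243 -0.2708 -1.389 ] shift [ 0.     -0.0046 -0.0186] turn [-0.0873 -0.001   0.    ] pos [ 0.4788 -0.2115  0.0418]
```

Emit:
{"name": "move_arm", "arguments": {
  "deltas": [0,0,0,0,0,0,0,0,0,0,0,0,0,0,0,0,0,0,0,0,0,0,0,0,0,0,0,0,0,0,0,0,0,0,0,0,0,0,0,0,0,0]
}}

```text
t: 4.42
tool_pos: [0.4788, -0.2115, 0.0417]
orientation: [0.257, -3.13, 0.0]
force: [0.6, -1.1, -1.6]
opening: 0.0087
gripper_force: 20.0
```

Gripped (8.7 mm opening, 20 N). Now tilt up the nose.

Emit:
{"name": "move_arm", "arguments": {
  "deltas": [0,-0.001,-0.004,-0.017,0,0,0,0,-0.002,-0.008,-0.035,0,0,0,0,-0.003,-0.012,-0.052,0,0,0,0,-0.004,-0.016,-0.07,0,0,0,0,-0.005,-0.019,-0.087,0,0,0,0,-0.005,-0.019,-0.087,0,0,0]
}}

```text
t: 5.18
tool_pos: [0.4798, -0.2169, 0.061]
orientation: [0.256, -3.12, -0.136]
force: [0.9, 0.2, -3.2]
opening: 0.0089
gripper_force: 20.0
```

```bash
python3 look.py w2.png; python3 -c "
from h import *
s=robot.read_state();print(s['tool_pos'],s['force'],s['wrist_torque'],s['opening'],s['gripper_force'])
p=s['tool_pos']
# pose relative to board
ex=np.array([-.0435,.999,0]);ey=np.array([-.999,-.0435,0])
go(p+.075*ex,99.4,5)
go(p+.15*ex,99.4,5)"
```

```text
[ 0.4798 -0.2169  0.0608] [ 0.0963 -0.749  -2.4793] [0.0063 0.0073 0.0714] 0.00825209690941474 20.002881288528442
t 5.225 F [ 0.0963 -0.749  -2.4793] shift [-0.009   0.0742  0.0064] turn [-0.0008 -0.0007 -0.0004] pos [ 0.4798 -0.2169  0.0608]
t 5.225 F [ 0.0963 -0.749  -2.4793] shift [-0.018   0.1484  0.0129] turn [-0.0008 -0.0007 -0.0004] pos [ 0.4798 -0.2169  0.0608]
```

View pics/w2.png

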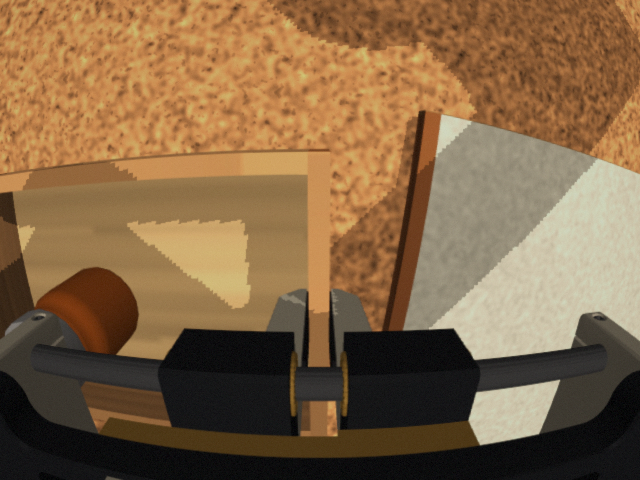

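The wrist view shows the nose wall pinched at columns 308–330 and level; lipping at columns 385–440, about 20–40 mm ahead. Planning the slide.

```bash
cat >> h.py <<'E'
O=np.array([.5237,.021]);TH=92.5
ex=np.array([np.cos(np.radians(TH)),np.sin(np.radians(TH))]);ey=np.array([-ex[1],ex[0]])
def tob(p): q=np.array(p)[:2]-O;return np.array([q@ex,q@ey])
H=.0417
def traj(W):
    "W rows: nose bx, by of TCP, nose z, tilt deg, yaw rel to board deg"
    s=robot.read_state();R=Rn.from_rotvec(s['orientation']).as_matrix();print('t',s['t'],'F',s['force'],'now b',tob(s['tool_pos']),s['tool_pos'][2])
    for bx,by,nz,f,yw in W:
        F=np.radians(f);x=bx-.0045*np.cos(F)-H*np.sin(F);z=nz+H*np.cos(F)-.0045*np.sin(F)
        w=O+x*ex+by*ey;M=pose(TH+yw,f)
        print(bx,'|',np.round(R.T@(np.r_[w,z]-s['tool_pos']),4),np.round(Rn.from_matrix(R.T@M).as_rotvec(),3))
E
python3 -c "
from h import *
N=[-.228,-.21,-.19,-.17,-.15,-.13,-.115,-.10]
a=np.interp
traj([(n,a(n,[-.228,.14],[.054,-.055]),.0197,5,a(n,[-.19,.02],[6.9,0])) for n in N])"
```

```text
t 5.225 F [ 0.0963 -0.749  -2.4793] now b [-0.2357  0.0542] 0.06080119012917618
-0.228 | [-0.0002 -0.0004 -0.0001] [-0.001 -0.001 -0.   ]
-0.21 | [-0.0076  0.0167  0.0014] [-0.001 -0.001 -0.   ]
-0.19 | [-0.0159  0.0358  0.003 ] [-0.001 -0.001 -0.   ]
-0.17 | [-0.0242  0.0549  0.0047] [-0.001 -0.002  0.011]
-0.15 | [-0.0325  0.074   0.0063] [-0.001 -0.003  0.022]
-0.13 | [-0.0407  0.093   0.008 ] [-0.001 -0.004  0.034]
-0.115 | [-0.0469  0.1074  0.0092] [-0.001 -0.004  0.042]
-0.1 | [-0.0532  0.1217  0.0105] [-0.001 -0.005  0.051]
```

Emit:
{"name": "move_arm", "arguments": {
  "deltas": [-0.004,0.008,0.001,0,0,0,0,-0.008,0.017,0.001,0,0,0,0,-0.012,0.026,0.002,0,0,0,0,-0.016,0.036,0.003,0,0,0,0,-0.02,0.045,0.004,0,0,0.005,0,-0.024,0.055,0.005,0,-0.001,0.011,0,-0.028,0.064,0.0055,0,-0.002,0.017,0,-0.0325,0.074,0.0063,0,-0.003,0.022,0,-0.037,0.084,0.007,0,-0.003,0.028,0,-0.041,0.093,0.008,0,-0.004,0.034,0,-0.041,0.093,0.008,0,-0.004,0.034,0,-0.041,0.093,0.008,0,-0.004,0.034,0],
  "squeeze": 40
}}

```text
t: 6.72
tool_pos: [0.5048, -0.1173, 0.0608]
orientation: [0.204, -3.126, -0.137]
force: [-0.3, 2.2, -2.8]
opening: 0.0086
gripper_force: 40.0
```

```bash
cat > tray.py <<'E'
from h import *
from fit import rect
import sys
im,d=grab('top',sys.argv[1]);P=world('top',d)
s=robot.read_state()
# tray rim points
lo,hi=(.04,.075)
c=np.array(eval(sys.argv[2])) # approx centre world
m=(np.abs(P[...,0]-c[0])<.1)&(np.abs(P[...,1]-c[1])<.14)&(P[...,2]>lo)&(P[...,2]<hi)
m=m&(np.hypot(P[...,0]-s['tool_pos'][0],P[...,1]-s['tool_pos'][1])<.3)
n,l,st,_=cv2.connectedComponentsWithStats(m.astype(np.uint8));k=1+st[1:,4].argmax()
r=rect(P[l==k]);print('size',r[1],'ang',r[2],'centre b',tob(r[0]),'corners b',[tob(q) for q in r[3]])
J=(np.abs(P[...,0]-c[0])<.1)&(np.abs(P[...,1]-c[1])<.14)&(P[...,2]>.075)&(P[...,2]<.105);print('tall',J.sum(),tob(np.median(P[J],0)))
E
python3 tray.py t2.png "[.52,-.215]"; python3 -c "
from h import *
s=robot.read_state();print(s['force'],s['wrist_torque'],s['opening'],s['tool_pos'])
a=np.interp
N=[-.115,-.1,-.085,-.07,-.055,-.04,-.02,0,.02,.04]
traj([(n,a(n,[-.228,.14],[.054,-.055]),a(n,[-.1,-.07,-.04,0,.04],[.0195,.0175,.016,.014,.0123]),a(n,[-.1,-.07,-.04,0,.04],[5,3,1.6,.65,0]),a(n,[-.19,.02],[6.9,0])) for n in N])"
```

```text
size (58.811500549316406, 109.53373718261719) ang 7.56461238861084 centre b [-0.2925 -0.0341] corners b [array([-0.2406, -0.    ]), array([-0.3497, -0.0097]), array([-0.3445, -0.0683]), array([-0.2354, -0.0586])]
tall 1 [-0.1295 -0.0483]
[-0.0568  1.4564 -2.129 ] [ 0.4027  0.0553 -0.0011] 0.008207567943852192 [ 0.5048 -0.1174  0.0608]
t 6.775 F [-0.0568  1.4564 -2.129 ] now b [-0.1375  0.0249] 0.06082800636650585
-0.115 | [-0.0056  0.0139  0.0014] [ 0.    -0.001  0.009]
-0.1 | [-0.0113  0.0284  0.0027] [ 0.    -0.002  0.018]
-0.085 | [-0.0171  0.0435  0.0049] [ 0.018 -0.002  0.026]
-0.07 | [-0.0229  0.0587  0.0071] [ 0.035 -0.002  0.035]
-0.055 | [-0.0287  0.0736  0.009 ] [ 0.047 -0.003  0.043]
-0.04 | [-0.0344  0.0886  0.011 ] [ 0.059 -0.003  0.052]
-0.02 | [-0.0421  0.1081  0.0137] [ 0.068 -0.003  0.064]
0 | [-0.0498  0.1277  0.0164] [ 0.076 -0.004  0.075]
0.02 | [-0.0574  0.1472  0.0189] [ 0.082 -0.004  0.086]
0.04 | [-0.0651  0.1667  0.0215] [ 0.087 -0.004  0.086]
```

View pics/t2.png

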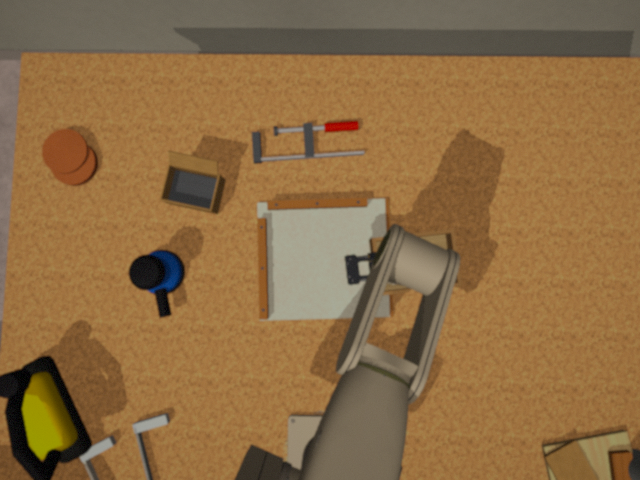

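The tray's nose (column ~374) is past the edge (column ~390) onto the board; the arm hides the rest. Continue.

Emit:
{"name": "move_arm", "arguments": {
  "deltas": [-0.003,0.007,0.001,0,0,0.004,0,-0.006,0.014,0.0014,0,0,0.009,0,-0.011,0.028,0.0027,0,0,0.018,0,-0.017,0.043,0.005,0.018,0,0.026,0,-0.023,0.058,0.007,0.035,0,0.035,0,-0.029,0.074,0.009,0.047,0,0.043,0,-0.034,0.088,0.011,0.059,0,0.052,0,-0.038,0.098,0.0125,0.064,0,0.058,0,-0.042,0.108,0.0137,0.068,0,0.064,0,-0.042,0.108,0.0137,0.068,0,0.064,0]
}}

```text
t: 8.02
tool_pos: [0.5325, -0.003, 0.0567]
orientation: [0.105, -3.136, -0.031]
force: [0.3, 2.7, -0.5]
opening: 0.0087
gripper_force: 40.0
```

```bash
python3 look.py w3.png; python3 -c "
from h import *
s=robot.read_state();print(s['force'],s['wrist_torque'],s['opening'],s['tool_pos'])
a=np.interp
N=[0,.02,.04,.06,.08,.1,.12,.14]
traj([(n,a(n,[-.228,.14],[.054,-.055]),a(n,[-.1,-.07,-.04,0,.04],[.0195,.0175,.016,.014,.0123]),a(n,[-.1,-.07,-.04,0,.04],[5,3,1.6,.65,0]),a(n,[-.19,.02],[6.9,0])) for n in N])"
```

```text
[-0.7473  1.8944 -1.1495] [ 0.4691  0.0107 -0.0713] 0.0088404224980822 [ 0.5324 -0.0034  0.0566]
t 8.075 F [-0.7473  1.8944 -1.1495] now b [-0.0248 -0.0077] 0.056646076099442465
0 | [-0.0063  0.0196  0.0014] [ 0.009 -0.004  0.012]
0.02 | [-0.0127  0.0397  0.0026] [ 0.014 -0.004  0.023]
0.04 | [-0.0191  0.0598  0.0038] [ 0.02  -0.004  0.023]
0.06 | [-0.0255  0.0796  0.0041] [ 0.02  -0.004  0.023]
0.08 | [-0.0319  0.0995  0.0045] [ 0.02  -0.004  0.023]
0.1 | [-0.0383  0.1193  0.0049] [ 0.02  -0.004  0.023]
0.12 | [-0.0447  0.1392  0.0053] [ 0.02  -0.004  0.023]
0.14 | [-0.0511  0.1591  0.0056] [ 0.02  -0.004  0.023]
```

View pics/w3.png

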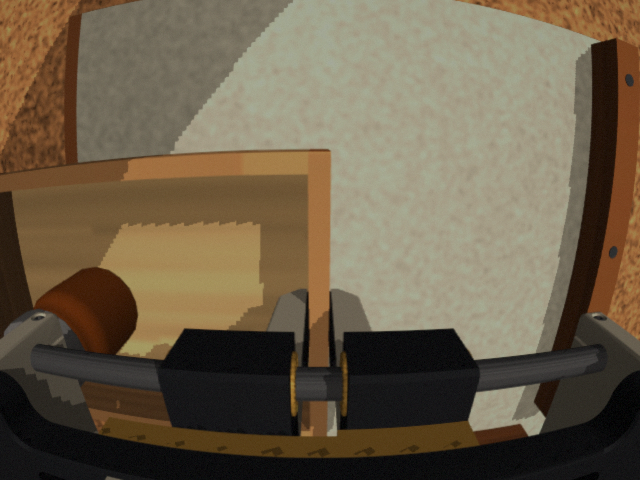

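The wrist view shows the tray still square in the grip, sliding over the board, jar standing at (85,310), and the back stop at columns 560–620. Continue.

Emit:
{"name": "move_arm", "arguments": {
  "deltas": [-0.003,0.01,0.0007,0.004,-0.002,0.006,0,-0.006,0.02,0.0014,0.009,-0.002,0.012,0,-0.0095,0.03,0.002,0.012,-0.003,0.018,0,-0.013,0.04,0.0026,0.014,-0.004,0.023,0,-0.016,0.05,0.0032,0.017,-0.004,0.023,0,-0.019,0.06,0.0036,0.02,-0.004,0.023,0,-0.0225,0.07,0.004,0.02,-0.004,0.023,0,-0.0255,0.08,0.0041,0.02,-0.004,0.023,0,-0.032,0.0995,0.0045,0.02,-0.004,0.023,0,-0.038,0.119,0.0049,0.02,-0.004,0.023,0,-0.0415,0.13,0.0051,0.02,-0.004,0.023,0,-0.0415,0.13,0.0051,0.02,-0.004,0.023,0]
}}

```text
t: 9.57
tool_pos: [0.5654, 0.1299, 0.0538]
orientation: [-0.07, 3.14, -0.0]
force: [0.5, 2.6, -2.5]
opening: 0.0085
gripper_force: 40.0
```

```bash
python3 look.py w4.png
cat > m.py <<'E'
from h import *
P=np.load('wP.npy');q=P[...,:2]-O;X=q@ex;Y=q@ey;Z=P[...,2]
s=robot.read_state();print(s['force'],s['tool_pos'],s['opening'],tob(s['tool_pos']))
# rim of tray & stops: histogram
for nm,m in [('tray nose rim',(np.abs(X-tob(s['tool_pos'])[0])<.03)&(np.abs(Z-.062)<.004)),('back stop top',(X>.14)&(X<.19)&(np.abs(Z-.038)<.004)),('side stop top',(Y<-.12)&(Y>-.175)&(X<.14)&(np.abs(Z-.038)<.004)),('free rim',(Y>-.02)&(Y<.06)&(X<.09)&(np.abs(Z-.062)<.004))]:
    if m.sum()<10: print(nm,m.sum());continue
    print(nm,m.sum(),'X',np.percentile(X[m],[2,50,98]),'Y',np.percentile(Y[m],[2,50,98]),'Z',np.median(Z[m]),'dX/dY',np.polyfit(Y[m],X[m],1)[0],'dY/dX',np.polyfit(X[m],Y[m],1)[0])
E
python3 m.py
```

```text
[ 0.3032  1.5932 -2.5013] [0.5653 0.1292 0.0538] 0.008757648159553112 [ 0.1063 -0.0463]
tray nose rim 7252 X [0.0789 0.1059 0.1186] Y [-0.1125 -0.0102  0.0281] Z 0.06232865945943135 dX/dY -0.08976087018592495 dY/dX -1.8136020359104439
back stop top 14704 X [0.1529 0.1632 0.1745] Y [-0.059   0.0255  0.1017] Z 0.0382384167445275 dX/dY -0.001253763257663247 dY/dX -0.06285419313814705
side stop top 183 X [-0.0564 -0.047   0.1184] Y [-0.1582 -0.1463 -0.1366] Z 0.03807207868832719 dX/dY 11.155057777615728 dY/dX 0.07774116632978693
free rim 5778 X [-0.0549  0.0346  0.0879] Y [0.0198 0.0243 0.0287] Z 0.062217266091520576 dX/dY -0.436549898887273 dY/dX -0.0018432312051680298
```

View pics/w4.png

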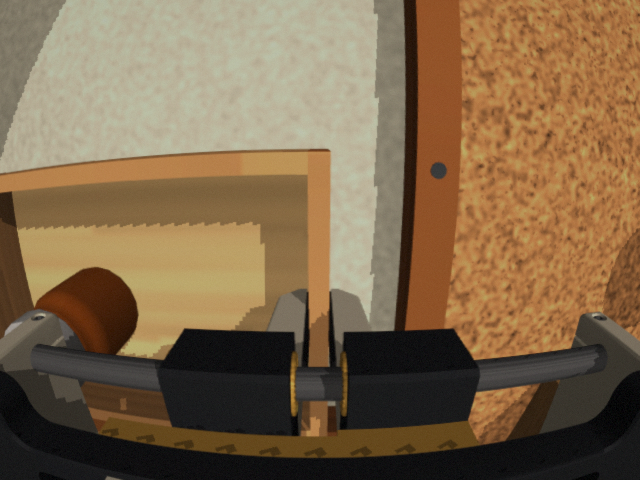

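The wrist view shows the tray flat and square on the board, with the back stop's face at column ~408 about 43 mm ahead. Yaw error is about 0.1°. Approach the corner.

Emit:
{"name": "move_arm", "arguments": {
  "deltas": [-0.004,0.008,0,0,0,0,0,-0.007,0.016,0,0,0,0,0,-0.01,0.024,0,0,0,0,0,-0.013,0.031,0,0,0,0,0,-0.013,0.034,0,0,0,0,0,-0.013,0.034,0,0,0,0,0]
}}

```text
t: 10.38
tool_pos: [0.5768, 0.1635, 0.0538]
orientation: [-0.068, 3.14, -0.001]
force: [-0.6, 2.2, -2.5]
opening: 0.009
gripper_force: 40.0
```

Emit:
{"name": "move_arm", "arguments": {
  "deltas": [-0.001,0,0,0,0,0,0,-0.002,0,0,0,0,0,0,-0.002,0,0,0,0,0,0]
}}

```text
t: 10.75
tool_pos: [0.5787, 0.1629, 0.0537]
orientation: [-0.067, 3.141, -0.002]
force: [-1.3, 0.8, -1.8]
opening: 0.009
gripper_force: 40.0
```

```bash
python3 look.py w5.png; python3 m.py
```

```text
[-1.4995  2.0395 -2.1953] [0.5787 0.1628 0.0538] 0.008799067073427851 [ 0.1393 -0.0611]
tray nose rim 7276 X [0.112  0.1384 0.1508] Y [-0.1271 -0.025   0.0137] Z 0.062224421033915525 dX/dY -0.08205299811368602 dY/dX -1.717852632976048
back stop top 14921 X [0.1529 0.1641 0.1746] Y [-0.0738  0.0121  0.0837] Z 0.03823181113384959 dX/dY 0.0041833208732157436 dY/dX 0.20253677534840095
side stop top 320 X [-0.0167  0.0188  0.133 ] Y [-0.1273 -0.1261 -0.125 ] Z 0.0400217434174083 dX/dY -33.08181546843055 dY/dX -0.006693586520606268
free rim 3939 X [-0.0242  0.0453  0.0884] Y [0.0059 0.0103 0.0148] Z 0.062158391654108996 dX/dY -1.3310246791368558 dY/dX -0.008532952212850038
```

Emit:
{"name": "move_arm", "arguments": {
  "deltas": [-0.001,0,0,0,0,0,0,-0.001,0,0,0,0,0,0]
}}

```text
t: 11.05
tool_pos: [0.5797, 0.1628, 0.0538]
orientation: [-0.067, 3.141, -0.002]
force: [-2.9, -0.9, -0.4]
opening: 0.0086
gripper_force: 40.0
```

Emit:
{"name": "move_arm", "arguments": {
  "deltas": [-0.001,0,0,0,0,0,0,-0.001,0,0,0,0,0,0]
}}

```text
t: 11.3
tool_pos: [0.5801, 0.1628, 0.0538]
orientation: [0.068, -3.14, 0.002]
force: [-6.2, -1.0, 2.7]
opening: 0.0088
gripper_force: 40.1
```

Emit:
{"name": "move_arm", "arguments": {
  "deltas": [0.001,0.002,0,0,0,0,0,0.001,0.004,0,0,0,0,0,0.001,0.006,0,0,0,0,0,0.001,0.0075,0,0,0,0,0,0.001,0.0075,0,0,0,0,0]
}}

```text
t: 11.92
tool_pos: [0.5796, 0.1707, 0.0538]
orientation: [-0.068, 3.14, -0.001]
force: [-0.0, -1.1, -2.5]
opening: 0.0087
gripper_force: 40.0
```

Emit:
{"name": "move_arm", "arguments": {
  "deltas": [0,0.001,0,0,0,0,0,0,0.001,0,0,0,0,0]
}}

```text
t: 12.18
tool_pos: [0.5794, 0.1715, 0.0538]
orientation: [-0.068, 3.14, -0.002]
force: [0.6, -1.7, -1.4]
opening: 0.0087
gripper_force: 40.0
```

```bash
python3 look.py w6.png; python3 m.py
```

```text
[ 1.1686 -1.6704 -1.4719] [0.5794 0.1715 0.0538] 0.008543023103781414 [ 0.1479 -0.0623]
tray nose rim 7226 X [0.1204 0.1469 0.1593] Y [-0.1283 -0.0266  0.0122] Z 0.0622461139681397 dX/dY -0.08546540966441919 dY/dX -1.8033003981356759
back stop top 13956 X [0.1535 0.1642 0.1746] Y [-0.0575  0.0156  0.0823] Z 0.03824819186040673 dX/dY -0.006973767589140287 dY/dX -0.28519258082702986
side stop top 384 X [-0.0079  0.0239  0.1392] Y [-0.129  -0.1282 -0.1272] Z 0.039685816724822603 dX/dY 1.1480191806365494 dY/dX 0.0003912402706736719
free rim 3480 X [-0.0164  0.0474  0.0883] Y [0.0041 0.0084 0.0127] Z 0.062185124952917156 dX/dY -0.05126456082412289 dY/dX -0.00036376894536891953
```

Emit:
{"name": "move_arm", "arguments": {
  "deltas": [0,0.001,0,0,0,0,0,0,0.001,0,0,0,0,0]
}}

```text
t: 12.48
tool_pos: [0.5794, 0.1719, 0.0538]
orientation: [-0.068, 3.14, -0.003]
force: [0.3, -4.8, -0.4]
opening: 0.0086
gripper_force: 40.0
```

Emit:
{"name": "move_arm", "arguments": {
  "deltas": [0,0.001,0,0,0,0,0,0,0.001,0,0,0,0,0]
}}

```text
t: 12.72
tool_pos: [0.5794, 0.1719, 0.0538]
orientation: [-0.067, 3.141, -0.005]
force: [-0.2, -8.5, -0.3]
opening: 0.0085
gripper_force: 40.0
```

Emit:
{"name": "move_arm", "arguments": {
  "deltas": [0,0,0,0,0,0,0,0,0,0,0,0,0,0,0,0,0,0,0,0,0]
}}

```text
t: 13.1
tool_pos: [0.5794, 0.1719, 0.0538]
orientation: [-0.067, 3.141, -0.005]
force: [0.4, -8.5, -0.3]
opening: 0.0086
gripper_force: 40.0
```

```bash
python3 look.py w7.png; python3 m.py
```

```text
[ 0.7709 -9.5544  0.0241] [0.5794 0.1719 0.0538] 0.008412613408849095 [ 0.1483 -0.0622]
tray nose rim 7199 X [0.121  0.1473 0.1599] Y [-0.1284 -0.0275  0.0122] Z 0.062242737660404 dX/dY -0.08703193665594572 dY/dX -1.8569462647211485
back stop top 13920 X [0.1536 0.1642 0.1746] Y [-0.0571  0.0159  0.0824] Z 0.03825472724792336 dX/dY -0.007202041361692529 dY/dX -0.29472055888513365
side stop top 401 X [-0.0075  0.0236  0.0517] Y [-0.1295 -0.1285 -0.1275] Z 0.03952392778491336 dX/dY 9.97163842934095 dY/dX 0.004467336484916515
free rim 3503 X [-0.0165  0.048   0.0884] Y [0.0037 0.0082 0.0125] Z 0.06216093115609666 dX/dY 0.5964124799249545 dY/dX 0.004404074465544725
```

Emit:
{"name": "move_arm", "arguments": {
  "deltas": [0,-0.0015,0,0,0,0,0,0,-0.0015,0,0,0,0,0.2,0,-0.0015,0,0,0,0,0.4,0,-0.0015,0,0,0,0,0.4,0,-0.0015,0,0,0,0,0.4,0,-0.0015,0,0,0,0,0.4,0,-0.0015,0,0,0,0,0.4,0,-0.0015,0,0,0,0,0.4,0,-0.0015,-0.04,0,0,0,0.4,0,-0.0015,-0.08,0,0,0,0.4,0,-0.0015,-0.1,0,0,0,0,0,-0.0015,-0.1,0,0,0,0]
}}

```text
t: 14.65
tool_pos: [0.5804, 0.1722, 0.1553]
orientation: [-0.068, 3.137, -0.001]
force: [-0.8, -0.5, -0.7]
opening: 0.0216
gripper_force: 0.0
```

```bash
python3 look.py w8.png; python3 m.py; python3 -c "
from h import *
w=O+.05*ex+.05*ey
go([*w,.15],TH);go([*w,.043],TH)"
```

```text
[ 0.1008 -0.2929 -0.4849] [0.5793 0.172  0.1534] 0.01801412097426239 [ 0.1485 -0.0622]
tray nose rim 3330 X [0.1221 0.1474 0.1529] Y [-0.1352 -0.047   0.0119] Z 0.06221310418684707 dX/dY -0.0404009916786324 dY/dX -1.7295116808647746
back stop top 8897 X [0.1532 0.1638 0.1746] Y [-0.1101  0.0115  0.1189] Z 0.03823772243035441 dX/dY 0.006900893533219139 dY/dX 0.723756538521443
side stop top 1571 X [-0.1113 -0.0305  0.1378] Y [-0.1594 -0.1438 -0.1267] Z 0.038164983643240113 dX/dY 2.14090844751503 dY/dX 0.06362662961968917
free rim 2599 X [-0.0654  0.0145  0.0872] Y [-0.0159  0.0074  0.0125] Z 0.06215789632769764 dX/dY 3.499586359418812 dY/dX 0.05759818376903775
t 14.7 F [ 0.1008 -0.2929 -0.4849] shift [ 0.1121 -0.0985  0.0034] turn [-0.0011  0.0007 -0.0006] pos [0.5793 0.172  0.1534]
t 14.7 F [ 0.1008 -0.2929 -0.4849] shift [ 0.1122 -0.0984  0.1104] turn [-0.0011  0.0007 -0.0006] pos [0.5793 0.172  0.1534]
```

View pics/w8.png

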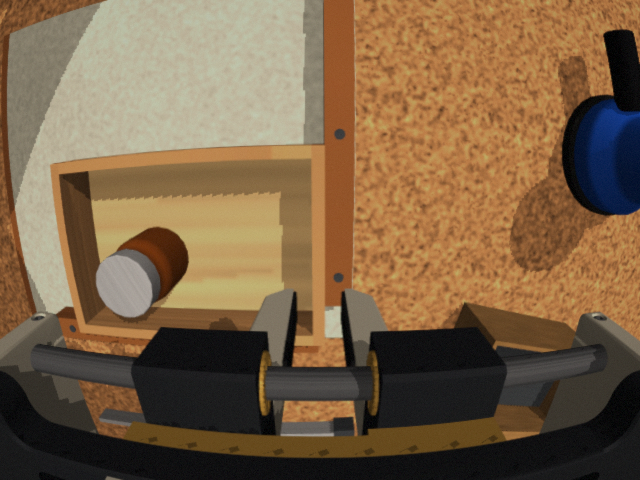

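The tray sits against the back stop (column ~322), jar upright at (130,280), side stop just below it. Now push the free side gently to make it flush.

Emit:
{"name": "move_arm", "arguments": {
  "deltas": [0.037,-0.033,0,0,0,0,0,0.074,-0.066,0,0,0,0,0,0.112,-0.098,0,0,0,0,0,0.112,-0.098,0,0,0,0,0,0.112,-0.098,0.05,0,0,0,0,0.112,-0.098,0.09,0,0,0,0,0.112,-0.098,0.11,0,0,0,0,0.112,-0.098,0.11,0,0,0,0,0.1,-0.098,0.11,0,0,0,0,0.096,-0.098,0.11,0,0,0,0,0.092,-0.098,0.11,0,0,0,0,0.092,-0.098,0.11,0,0,0,0]
}}

```text
t: 16.2
tool_pos: [0.4923, 0.07, 0.0443]
orientation: [-0.067, 3.139, -0.002]
force: [0.2, 0.2, -0.1]
opening: 0.0008
gripper_force: 0.0
```

```bash
python3 -c "
from h import *
s=robot.read_state();print(tob(s['tool_pos']),s['tool_pos'],s['force'],s['opening'])"
```

```text
[0.0503 0.0292] [0.4923 0.07   0.0443] [ 0.1943  0.1581 -0.0629] 0.0008406934888516876
```

Emit:
{"name": "move_arm", "arguments": {
  "deltas": [-0.0015,0,0,0,0,0,0,-0.003,0,0,0,0,0,0,-0.0045,0,0,0,0,0,0,-0.006,0,0,0,0,0,0,-0.0065,0,0,0,0,0,0]
}}

```text
t: 16.82
tool_pos: [0.4982, 0.0703, 0.0438]
orientation: [-0.068, 3.14, -0.002]
force: [1.2, -0.1, -0.8]
opening: 0.0007
gripper_force: 0.0
```

Emit:
{"name": "move_arm", "arguments": {
  "deltas": [-0.0005,0,0,0,0,0,0,-0.001,0,0,0,0,0,0]
}}

```text
t: 17.08
tool_pos: [0.4991, 0.0703, 0.0438]
orientation: [-0.068, 3.14, -0.002]
force: [-0.3, -0.4, 0.6]
opening: 0.0005
gripper_force: 0.0
```

Emit:
{"name": "move_arm", "arguments": {
  "deltas": [-0.0005,0,0,0,0,0,0,-0.001,0,0,0,0,0,0]
}}

```text
t: 17.32
tool_pos: [0.5001, 0.0704, 0.0438]
orientation: [-0.068, 3.141, -0.002]
force: [-2.2, -0.6, 2.8]
opening: 0.0006
gripper_force: 1.1
```

Emit:
{"name": "move_arm", "arguments": {
  "deltas": [-0.0005,0,0,0,0,0,0,-0.0005,0,0,0,0,0,0]
}}

```text
t: 17.58
tool_pos: [0.5001, 0.0704, 0.0437]
orientation: [0.068, -3.14, 0.002]
force: [-4.7, -0.4, 3.9]
opening: 0.0003
gripper_force: 2.5
```

Emit:
{"name": "move_arm", "arguments": {
  "deltas": [-0.0005,0,0,0,0,0,0,-0.0005,0,0,0,0,0,0]
}}

```text
t: 17.82
tool_pos: [0.5003, 0.0704, 0.0436]
orientation: [0.068, -3.139, 0.002]
force: [-6.9, -0.9, 4.9]
opening: 0.0006
gripper_force: 3.4
```

Emit:
{"name": "move_arm", "arguments": {
  "deltas": [0.002,0,0,0,0,0,0,0.015,0,0,0,0,0,0,0.03,0,0,0,0,0,0,0.03,0,-0.06,0,0,0,0,0.03,0,-0.12,0,0,0,0,0,0.03,-0.16,0,0,0,0,-0.05,0.05,-0.18,0,0,0,0,-0.08,0.08,-0.18,0,0,0,0,-0.08,0.08,-0.18,0,0,0,0,-0.08,0.08,-0.18,0,0,0,0]
}}

```text
t: 19.08
tool_pos: [0.5767, 0.1537, 0.2231]
orientation: [0.068, -3.14, 0.003]
force: [-0.3, 0.3, -0.4]
opening: 0.0004
gripper_force: 0.0
```

```bash
python3 look.py w9.png
cat > f.py <<'E'
from h import *
P=np.load('wP.npy');q=P[...,:2]-O;X=q@ex;Y=q@ey;Z=P[...,2]
print(robot.read_state()['tool_pos'])
T=np.abs(Z-.062)<.004;S=np.abs(Z-.038)<.003
def ed(m,along,val,lo,hi,mx,lab):
    r=[]
    for a in np.arange(lo,hi,.015):
        k=m&(np.abs(along-a)<.008)
        if k.sum()>15:r.append((a,np.percentile(val[k],98 if mx else 2)))
    r=np.array(r);print(lab,len(r),np.polyfit(r[:,0],r[:,1],1) if len(r)>2 else r, np.round(r[:,1],4) if len(r) else '')
ed(T&(X>.12)&(X<.17),Y,X,-.13,.005,1,'nose outer X(Y)')
ed(S&(X>.14)&(X<.185),Y,X,-.11,.14,0,'back face X(Y)')
ed(T&(Y>-.02)&(Y<.03),X,Y,-.055,.14,1,'free outer Y(X)')
ed(T&(Y<-.11)&(Y>-.15),X,Y,-.055,.14,0,'stop-side outer Y(X)')
ed(S&(Y<-.12)&(Y>-.17),X,Y,-.11,.14,1,'side face Y(X)')
J=(Z>.08)&(Z<.11)&(X<.1)&(X>-.07)&(Y<.01)&(Y>-.14);print('jar',J.sum(),np.median(X[J]),np.median(Y[J]),np.percentile(Z[J],[5,50,95]))
E
python3 f.py
```

```text
[0.5767 0.1535 0.2235]
nose outer X(Y) 9 [-0.0007  0.1528] [0.1531 0.1529 0.1526 0.153  0.1529 0.1527 0.1524 0.1531 0.153 ]
back face X(Y) 17 [0.0139 0.1527] [0.1445 0.1445 0.1548 0.1555 0.1552 0.155  0.1549 0.1556 0.1536 0.1527
 0.1535 0.1535 0.1534 0.1527 0.1536 0.1528 0.1528]
free outer Y(X) 14 [-0.0014  0.012 ] [0.0117 0.0121 0.0121 0.012  0.012  0.012  0.0121 0.0119 0.0121 0.0117
 0.0121 0.0118 0.0117 0.0117]
stop-side outer Y(X) 12 [ 0.0664 -0.1373] [-0.137  -0.1375 -0.1373 -0.1368 -0.1374 -0.137  -0.1373 -0.137  -0.1373
 -0.1372 -0.1371 -0.1143]
side face Y(X) 15 [ 0.032  -0.1293] [-0.1378 -0.1379 -0.1379 -0.1226 -0.1227 -0.1284 -0.1285 -0.1281 -0.1285
 -0.1283 -0.1281 -0.1285 -0.1285 -0.1282 -0.1279]
jar 2349 0.014005518020335731 -0.07542195707566764 [0.0854 0.093  0.0942]
```

View pics/w9.png

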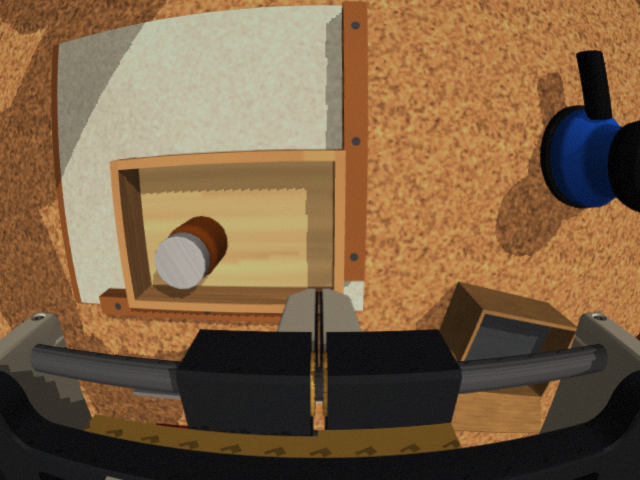

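The tray lies in the corner: the nose is against the back stop (column ~344) and the long side is along the side stop (row ~305). The jar stands at (190,250). The measured gaps are at most 1 mm, so I'm handing it in.

```bash
python3 -c "
from plant import robot
print(robot.close_job())"
```

```text
the job is handed in; nothing more can be done
None
```

The job is handed in: the tray lies flat in the corner with gaps of at most about 1 mm at both stops, after pressing on the back stop at about 8.5 N at the wrist; the jar is still standing, the clamp, sander and screw box were left alone, and the hand-in returned no verdict.

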